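Find by touch which weighing-desk switches are off and lock them on

ROBOT

A 6-joint arm with a two-finger parallel gripper is mounted at the origin on the work surface. World frame = base frame: x ahead of the robot, y to its left, z up, the work surface at z = 0. Lengths are in m, angles in rad, forces in N, time in s.
With the tool pointing down it reaches from about 0.375 to 0.9 m from the base axis. Payload 3.1 kg.
Tool frame: the origin (TCP) lies midway between the tips of the shut fingers; the grasp point (between the pads) lies 19 mm behind it (manip.tcp_to_grasp is the distance from the TCP to the grasp point, in m); z points along the fingers, y is the line along which they close (so a half turn about z gives the same grasp; the last joint's range is limited). The gripper opens to 85 mm and grips with 20 to 120 N. Pads are 22 mm wide; open, the fingers measure 114 mm over their backs; the gripper's body (76 mm by 85 mm) begins 54 mm behind the grasp point. The pads swing forward as they close: fully open they stand 13 mm farther back than shut.
Start: joints at [1.115, 0.527, 1.433, -0, 1.181, -0.178], TCP at [0.171, 0.601, 0.231] pointing down, gripper open.
Joint ranges: [-3.08, 3.08], [-0.75, 2.2], [0.22, 2.44], [-1.43, 4.57], [0, 2.65], [-2.85, 2.85]. Speed limits (rad/s): [2.79, 2.79, 3.14, 3.14, 3.14, 3.14].

INTERFACE

Orientations are given as a unit quaternion [x, y, z, w].
In Python, from station import manip gives the robot as it stands. The module is installed in compiled form; this text tells all that it offers.
- The arm moves only by the shell command python3 -m crank 'ROWS' [OPENING] [FORCE]. ROWS is JSON, a list of rows, each a list of 2 entries, a list of its own where there are three numbers: the shift along the tool's x, y, z in cm, then the turn about the tool's z in degrees. In form: [[[x, y, z], spin], ...]. A call has 1 to 10 rows; each row is the pose to reach, as a shift and turn from the pose commanded when the call began, along the tool's axes at that moment; what a row does not reach only later rows make up. A row lasts 1/10 s, in which the tool goes at most 50 mm and 8.59 degrees, less where a joint would pass 70% of its speed; a pose out of reach is approached as far as the arm can. A call with a gripper value outside its range is refused whole. OPENING is the finger opening in cm, from 0 to 8.54, set as the call begins (- or left out, the last holds). The fingers move at their own pace and stop on an object; FORCE is the grip in N (left out, the last holds). Time passes only in rows, so rows that repeat a pose let the fingers close. It gives the time, the measured TCP pose, the force and the opening at its end, in the units of the state.
- manip.sense(): the state, without advancing time (a new reading comes with each control period).
- manip.snapshot(name): name is "scene" or "side" or "wrist"; returns the picture (400x640x3 uint8, red, green, blue); there is no depth.
- manip.camera_params(name): a dict with "fx", "fy", "cx", "cy" (pixels), "k1" (the pictures are not rectified: a ray, as slopes to the right and down, at radius r is drawn at 1 + k1 r^2 times it, then the intrinsics apply), "pose" (4x4, takes a point from camera to world coordinates). Camera axes: x right, y up, looking along -z (the intrinsics and any distortion apply to the point x, -y, -z); pixel columns grow to the right and rows downward; lengths in m; the calibration is good to about 2 mm. A picture is of the moment at which its call begins: read the wrist's pose just before it. camera_params takes no time and is no camera call; for the wrist camera it gives the pose at the moment of the call.
- manip.sign_off(): hands the job in, once; it reports no verdict.
The state is a dict: "t": time; "q": joint angles; "qd": joint speeds; "tau": joint torques, N m; "tcp_pos": TCP position; "tool_rot": TCP orientation; "force": force on the tool from outside, world axes, zero at the start; "ft_torque": the same for the moment, N m; "finger_gap": opening from 0.0 (shut) to 1.0 (fully open).
Only numpy, scipy, OpenCV 4.12 (cv2) and the standard library are available. Lean on these libraries where they do the work, as an engineer would, in place of code of your own. Each camera call takes 0.05 s, during which the arm holds its last target. There are 200 camera calls.

TASK

The four capped push-push switches on the weighing desk must all be left locked on. Some are off and some are on already; the dust caps hide which, so you can only tell by feeling for the plunger through the cap with a light touch. Click on the ones that are off, never switch off one that is on, push gently (a hard shove breaks a switch), and leave the flask, mug, plant and calculator where they are.

Things in the scene. Friction and masses are not known exactly. Their poses are not given: they have to be found in the camera images.
- switch_a: grey cast weatherproof switch box, 80 x 80 mm and 50 mm tall, bolted down, with one push-push switch in the middle of its lid; origin: centre of its underside, z up; the black cable gland is on its +x side. All four boxes look alike from outside, on or off, and are mixed at random; they stand side by side
- cap_top_a (a point): centre of the flat top of switch_a's rubber dust cap (black, round, 32 mm across, green disc on top) at rest: 78 mm above the desk, 28 mm above the lid. Press straight down. The cap's own light spring (1 to 2 N) always brings it back to this height, whether the switch under it is on or off, so only touch can tell: see cap_top_b, c and d
- switch_b: another switch box, just like switch_a
- cap_top_b (a point): same point on switch_b. True of all four: OFF = plunger out, the cap goes down freely about 2 mm, then lands on the plunger; ON = plunger locked in, it goes down freely about 6.5 mm. The plunger only gives way at about 5 N (off) or 7 N (on), so a light touch with a stop at 3 to 4 N halts on it and changes nothing
- switch_c: another switch box, just like switch_a
- cap_top_c (a point): same point on switch_c. True of all four: pressed on, the plunger takes 5 to 9 N; it clicks over between 11 and 12.5 mm below the cap's rest height and reaches its end at about 13.5 mm, where the force climbs past 12 N at some 3 N per mm. A full push to the end and release turns off to on, and on to off; less than 10.5 mm changes nothing. Over 20 N breaks it
- switch_d: another switch box, just like switch_a
- cap_top_d (a point): same point on switch_d. True of all four: a push that stops right at the click can leave the plunger hanging half way (a light touch then finds nothing in the first 8 mm): push it fully once more and let go, and it ends up as after one full push
- flask: dark steel vacuum flask with a black cap, 72 mm across, 240 mm tall, standing loose; origin: centre of its underside
- mug: white mug, 78 mm across, 90 mm tall, standing loose; origin: centre of its underside
- plant_pot: small terracotta pot with a green plant, 82 mm across, 105 mm tall, standing loose; origin: centre of its underside
- calculator: big silver desk calculator, 140 x 250 mm, 21 mm high, lying loose beyond the switches; origin: centre of its underside
Mind the look-alikes: they are no part of the job. There is more than one size of the flask; the one meant has the size given above.

How it is judged:
At the end, for the whole second after the job is handed in: All four hidden plungers (plunger_p to s, in no known order) are locked in, 3 to 7.5 mm below the out reference; all caps (cap_p to s) are up within 2 mm of rest height; the flask, mug, plant pot and calculator are at rest within 20 mm of where they were (value of joint plunger_p between 0.003 and 0.0075 m and value of joint each of cap_p, cap_q, cap_r, cap_s below 0.002 m and value of joint plunger_q between 0.003 and 0.0075 m and value of joint plunger_r between 0.003 and 0.0075 m and value of joint plunger_s between 0.003 and 0.0075 m and distance of each of flask, mug, plant_pot, calculator from where it was at the start of the episode below 0.02 m and linear speed of each of flask, mug, plant_pot, calculator below 0.02 m/s); the robot touches nothing.
It fails at once if a switch that was on is switched off (its hidden rotor, rotor_p to rotor_s, goes on past the locked position) (value of joint any of rotor_p, rotor_q, rotor_r, rotor_s above 1.41 rad).
It fails at once if a switch cap is pushed with more than 20 N (contact force between any of cap_p, cap_q, cap_r, cap_s and the fingers above 20 N or contact force between any of cap_p, cap_q, cap_r, cap_s and the arm above 20 N).
It fails at once if the flask, mug, plant pot or calculator is shifted by more than 20 mm (distance of any of flask, mug, plant_pot, calculator from where it was at the start of the episode above 0.02 m).
It also fails if it takes over 48 s, if anything falls off the work surface, if the arm or the gripper's body presses on something with over 40 N, if the wrist force passes 120 N, or if a joint passes its speed limit or range.

## Working session

There is one attempt and no reset: what is moved stays moved. The work goes in short steps, Python scripts to look and compute and a shell command to move; the robot and the scene stay as the last step left them, time stands still between calls to the robot, and variables do not carry over. Pictures are saved under pics/ and viewed, on a budget of 10 in all, crops included, one or two more only if the job needs it, and the job is handed in when it is done.

```bash
mkdir -p pics; cat > h.py <<'E'
import numpy as np, cv2
from station import manip
def shot(n,f):
    p=manip.camera_params(n); im=manip.snapshot(n); cv2.imwrite('pics/'+f,im[:,:,::-1]); return im,p
def ray(p,u,v):
    d=np.array([(u-p['cx'])/p['fx'],(v-p['cy'])/p['fy']]); x=d.copy()
    for _ in range(20): x=d/(1+p['k1']*(x@x))
    T=np.array(p['pose']); return T[:3,3],T[:3,:3]@np.array([x[0],-x[1],-1])
def onplane(p,u,v,z):
    o,d=ray(p,u,v); return o+d*(z-o[2])/d[2]
E
python3 - <<'E'
from h import *
a,p=shot('scene','a.png'); b,q=shot('side','b.png')
cv2.imwrite('pics/ab.png',cv2.resize(np.vstack([a,b])[:,:,::-1],(480,600)))
print(manip.sense()); 
for n in('scene','side','wrist'):print(n,np.round(manip.camera_params(n)['pose'],2).tolist())
for n,im,pp in(('scene',a,p),('side',b,q)):
    h=cv2.cvtColor(im,cv2.COLOR_RGB2HSV); m=cv2.inRange(h,(40,90,60),(90,255,255))
    k,_,s,c=cv2.connectedComponentsWithStats(m)
    for i in range(1,k):
        if s[i,4]>15: print(n,s[i],c[i].round(1),onplane(pp,*c[i],.078).round(3))
E
```

```text
{'t': 0.1, 'q': array([ 1.11453900e+00,  5.28429165e-01,  1.43378451e+00, -1.45114662e-05,
        1.18142431e+00, -1.78513936e-01]), 'qd': array([-3.66508715e-05, -1.47658584e-03, -1.85232995e-03, -6.86098998e-04,
       -2.09850103e-04,  9.91785493e-04]), 'tau': array([-3.95121197e-04, -4.43305707e+01, -1.78586447e+01, -2.41270873e-04,
        3.91690526e-03, -1.24699707e-06]), 'tcp_pos': array([0.17105553, 0.60045184, 0.23039382]), 'tool_rot': array([ 1.38422952e-01,  9.90372678e-01, -9.73680435e-04, -3.12782161e-04]), 'force': array([ 0.22015699, -0.05673225, -0.65745132]), 'ft_torque': array([ 0.00950857, -0.00140741,  0.03058975]), 'finger_gap': 1.0017252145739655}
scene [[0.22, -0.55, 0.8, 1.53], [0.98, 0.12, -0.18, -0.17], [0.01, 0.82, 0.57, 0.73], [0.0, 0.0, 0.0, 1.0]]
side [[0.92, 0.27, -0.28, 0.21], [-0.4, 0.66, -0.64, -0.81], [0.01, 0.7, 0.72, 1.05], [0.0, 0.0, 0.0, 1.0]]
wrist [[0.28, -0.93, -0.26, 0.1], [0.96, 0.26, 0.08, 0.62], [-0.0, -0.27, 0.96, 0.37], [0.0, 0.0, 0.0, 1.0]]
scene [405  81  27   6 118] [418.2  83.7] [-0.245  0.751  0.078]
scene [202 184   8   4  28] [205.3 185.5] [ 0.468 -0.254  0.078]
scene [378 184   8   5  29] [381.5 185.8] [0.58  0.253 0.078]
scene [325 194   8   4  29] [328.4 195.6] [0.597 0.087 0.078]
scene [269 201   8   6  35] [272.5 203.8] [ 0.603 -0.073  0.078]
scene [327 266  14  13 138] [333.3 271.9] [0.893 0.022 0.078]
side [279 158   8   5  36] [282.5 160. ] [0.571 0.255 0.078]
side [304 191  10   6  44] [308.5 193.6] [0.589 0.089 0.078]
side [380 192  17  10 101] [387.6 196.6] [ 0.793 -0.009  0.078]
side [330 229   9   8  56] [334.1 232.6] [ 0.595 -0.073  0.078]
side [309 300  11   9  87] [314. 304.] [ 0.459 -0.254  0.078]
```

View pics/a.png

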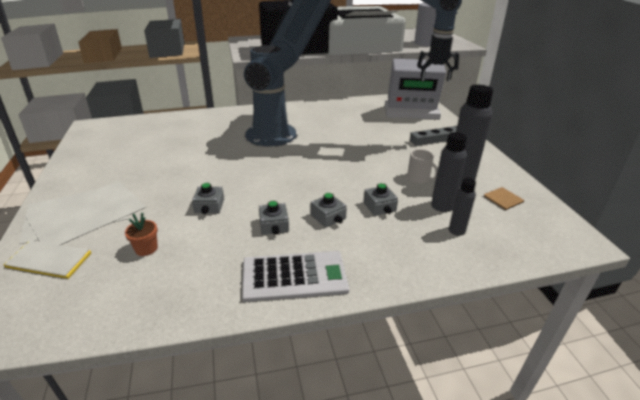

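View pics/b.png

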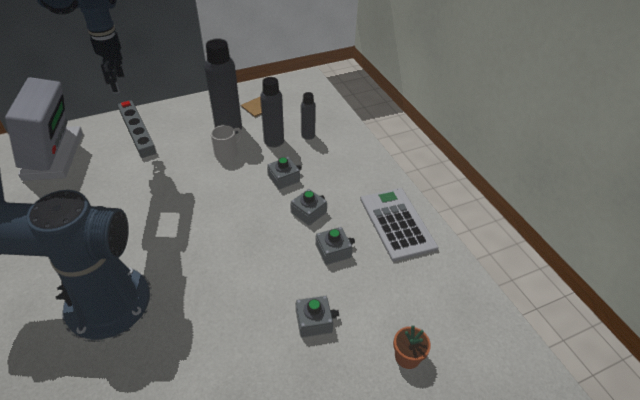

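The scene view shows four switches with green discs at (205,185), (272,204), (328,196) and (381,186). The plant is at (142,235), the calculator at (295,275) and the mug at (420,170). There are three flasks: (472,130) large, (450,170) medium and (462,208) small. The side view shows the same things. Next I'll get the obstacle bases and sizes.

```bash
python3 - <<'E'
from h import *
p=manip.camera_params('scene');q=manip.camera_params('side')
def tri(a,b):
    o1,d1=ray(p,*a);o2,d2=ray(q,*b)
    d1/=np.linalg.norm(d1);d2/=np.linalg.norm(d2)
    s=np.linalg.lstsq(np.c_[d1,-d2],o2-o1,rcond=None)[0]
    A=o1+s[0]*d1;B=o2+s[1]*d2; return ((A+B)/2).round(3),np.linalg.norm(A-B).round(3)
for n,a,b in [('big top',(482,92),(216,46)),('mid top',(457,139),(270,83)),('small top',(468,183),(308,96)),('mug top',(421,157),(225,132)),
  ('s1',(205.3,185.5),(314,304)),('s2',(272.5,203.8),(334.1,232.6)),('s3',(328.4,195.6),(308.5,193.6)),('s4',(381.5,185.8),(282.5,160))]: print(n,*tri(a,b))
for n,c,u in [('midL',p,(433,205)),('midR',p,(463,205)),('mid base side L',q,(263,141)),('R',q,(284,141)),('smallbase',p,(459,232)),('small side',q,(308,136)),('mugbase',p,(420,182)),('mugside',q,(228,158)),('big side',q,(225,130))]: print(n,onplane(c,*u,0).round(3))
E
```

```text
big top [0.483 0.59  0.31 ] 0.003
mid top [0.609 0.452 0.226] 0.002
small top [0.731 0.432 0.159] 0.003
mug top [0.444 0.445 0.084] 0.008
s1 [ 0.461 -0.253  0.074] 0.003
s2 [ 0.596 -0.071  0.074] 0.002
s3 [0.59  0.09  0.075] 0.003
s4 [0.573 0.257 0.074] 0.003
midL [0.604 0.422 0.   ]
midR [0.624 0.514 0.   ]
mid base side L [0.573 0.461 0.   ]
R [0.64  0.433 0.   ]
smallbase [0.742 0.435 0.   ]
small side [0.728 0.427 0.   ]
mugbase [0.471 0.439 0.   ]
mugside [0.436 0.42  0.   ]
big side [0.468 0.572 0.   ]
```

```bash
python3 -m crank '[[[-4,-1.8,0],0],[[-8.5,-3.9,0],0],[[-13,-6,0],0],[[-17.5,-8,0],0],[[-22,-10,0],0],[[-26.5,-12.1,0],0],[[-31,-14.2,0],0],[[-35.5,-16.2,0],0],[[-40,-18.3,0],0],[[-44,-20.1,0],0]]' 0 40; python3 -m crank '[[[-3,-1.4,0],0],[[-4.1,-1.9,0],0],[[-4.1,-1.9,0],0],[[-4.1,-1.9,0],0]]'
cat > look.py <<'E'
from h import *
import sys
s=manip.sense(); im,p=shot('wrist',sys.argv[1])
h=cv2.cvtColor(im,cv2.COLOR_RGB2HSV); m=cv2.inRange(h,(40,90,50),(90,255,255))
k,_,st,c=cv2.connectedComponentsWithStats(m)
x,y=s['tool_rot'][:2]; R=np.array([[x*x-y*y,2*x*y],[2*x*y,y*y-x*x]])
print(s['tcp_pos'].round(4),s['tool_rot'].round(4),s['force'].round(2))
for i in range(1,k):
    if st[i,4]>40:
        w=onplane(p,*c[i],.078); print(st[i],c[i].round(1),w.round(4),'tool cm',(100*R.T@(w-s['tcp_pos'])[:2]).round(2))
E
python3 look.py w1.png
```

```text
t: 1.1
tcp_pos: [0.5408, 0.285, 0.2309]
tool_rot: [0.139, 0.99, -0.0, -0.0]
force: [-0.1, 0.8, -1.1]
finger_gap: -0.0
t: 1.5
tcp_pos: [0.5722, 0.2582, 0.2308]
tool_rot: [0.138, 0.99, -0.0, -0.001]
force: [-0.4, 0.1, -0.0]
finger_gap: 0.003
[0.5722 0.2582 0.2308] [ 0.1383  0.9904 -0.     -0.0011] [-0.45  0.05 -0.03]
[301 170  30  29 691] [315.3 183.9] [0.572  0.2548 0.078 ] tool cm [-0.08 -0.33]
[139 235  27  25 528] [152.1 246.8] [0.5884 0.0872 0.078 ] tool cm [ -6.24 -16.01]
[  4 279  23  23 390] [ 15.  289.9] [ 0.5941 -0.0734  0.078 ] tool cm [-11.2  -31.29]
```

View pics/w1.png

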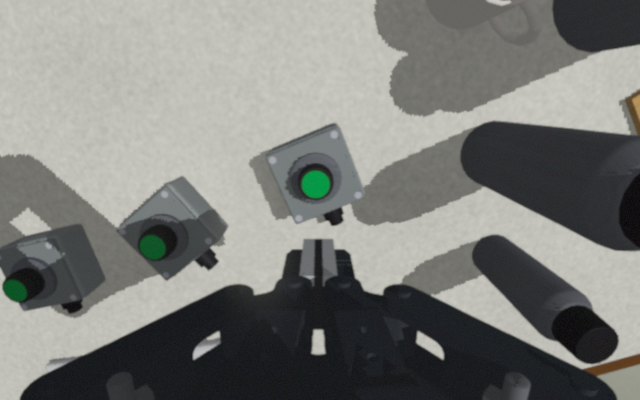

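```bash
python3 -m crank '[[[-0.1,-0.3,4],0],[[-0.1,-0.3,8],0],[[-0.1,-0.3,12],0],[[-0.1,-0.3,14],0],[[-0.1,-0.3,14.7],0],[[-0.1,-0.3,14.7],0],[[-0.1,-0.3,14.7],0],[[-0.1,-0.3,14.7],0]]'; python3 -m crank '[[[0,0,0.3],0],[[0,0,0.5],0],[[0,0,0.6],0],[[0,0,0.7],0],[[0,0,0.7],0],[[0,0,0.7],0]]';python3 -m crank '[[[0,0,0.1],0],[[0,0,0.1],0],[[0,0,0.1],0]]'; python3 -m crank '[[[0,0,0.1],0],[[0,0,0.1],0],[[0,0,0.1],0]]'; python3 -m crank '[[[0,0,0.1],0],[[0,0,0.1],0],[[0,0,0.1],0]]'; python3 -m crank '[[[0,0,0.1],0],[[0,0,0.1],0],[[0,0,0.1],0]]'
```

```text
t: 2.35
tcp_pos: [0.5748, 0.2551, 0.0862]
tool_rot: [0.138, 0.99, 0.001, 0.002]
force: [-0.1, -0.3, -0.4]
finger_gap: 0.002
t: 2.95
tcp_pos: [0.5737, 0.2543, 0.0773]
tool_rot: [0.138, 0.99, -0.0, -0.0]
force: [0.1, 0.5, 0.4]
finger_gap: -0.003
t: 3.25
tcp_pos: [0.5738, 0.2543, 0.0765]
tool_rot: [0.138, 0.99, -0.0, 0.0]
force: [-0.3, -0.7, 1.7]
finger_gap: -0.001
t: 3.55
tcp_pos: [0.5738, 0.2544, 0.0756]
tool_rot: [0.138, 0.99, -0.0, 0.0]
force: [0.0, -1.2, 5.0]
finger_gap: 0.001
t: 3.85
tcp_pos: [0.5738, 0.2543, 0.0746]
tool_rot: [0.138, 0.99, -0.0, 0.0]
force: [-2.2, -0.7, 6.3]
finger_gap: -0.001
t: 4.15
tcp_pos: [0.5738, 0.2543, 0.0737]
tool_rot: [0.138, 0.99, -0.0, 0.0]
force: [-0.7, -2.1, 5.7]
finger_gap: -0.002
```

S4 lands on its plunger at 2 mm, so it is off. I'll push it through to the end stop.

```bash
python3 -m crank '[[[0,0,0.1],0],[[0,0,0.2],0],[[0,0,0.3],0],[[0,0,0.4],0],[[0,0,0.5],0],[[0,0,0.6],0],[[0,0,0.7],0],[[0,0,0.8],0],[[0,0,0.85],0],[[0,0,0.85],0]]'; python3 -m crank '[[[0,0,0.05],0],[[0,0,0.1],0],[[0,0,0.1],0],[[0,0,0.1],0]]'
```

```text
t: 5.15
tcp_pos: [0.5738, 0.2544, 0.0656]
tool_rot: [0.138, 0.99, -0.0, 0.0]
force: [-1.7, -1.3, 7.5]
finger_gap: 0.005
t: 5.55
tcp_pos: [0.5738, 0.2543, 0.0647]
tool_rot: [0.138, 0.99, -0.0, 0.0]
force: [-1.4, -1.4, 8.9]
finger_gap: 0.001
```

```bash
python3 -m crank '[[[0,0,0.05],0],[[0,0,0.05],0],[[0,0,0.05],0]]'; python3 -m crank '[[[0,0,0.05],0],[[0,0,0.05],0],[[0,0,0.05],0]]'
```

```text
t: 5.85
tcp_pos: [0.5738, 0.2544, 0.0644]
tool_rot: [0.138, 0.99, -0.0, 0.0]
force: [-2.6, -1.1, 9.0]
finger_gap: 0.001
t: 6.15
tcp_pos: [0.5738, 0.2544, 0.0641]
tool_rot: [0.138, 0.99, -0.0, 0.0]
force: [-3.1, -1.6, 11.3]
finger_gap: -0.003
```

```bash
python3 -m crank '[[[0,0,0.05],0],[[0,0,0.05],0],[[0,0,0.05],0]]'; python3 -m crank '[[[0,0,-0.5],0],[[0,0,-1],0],[[0,0,-1.5],0],[[0,0,-2],0],[[0,0,-2],0],[[0,0,-2],0],[[0,0,-2],0]]'; python3 -m crank '[[[0,0,0.4],0],[[0,0,0.7],0],[[0,0,0.9],0],[[0,0,1.05],0],[[0,0,1.05],0],[[0,0,1.05],0]]'; python3 -m crank '[[[0,0,0.1],0],[[0,0,0.15],0],[[0,0,0.15],0],[[0,0,0.15],0]]'; python3 -m crank '[[[0,0,0.1],0],[[0,0,0.15],0],[[0,0,0.15],0],[[0,0,0.15],0]]'
```

```text
t: 6.45
tcp_pos: [0.5738, 0.2544, 0.0639]
tool_rot: [0.138, 0.99, 0.0, 0.0]
force: [-2.9, -1.7, 12.8]
finger_gap: 0.0
t: 7.15
tcp_pos: [0.5734, 0.2544, 0.0819]
tool_rot: [0.138, 0.99, -0.0, -0.0]
force: [-0.1, -0.3, -0.0]
finger_gap: -0.005
t: 7.75
tcp_pos: [0.5738, 0.2545, 0.072]
tool_rot: [0.138, 0.99, 0.0, 0.0]
force: [-0.3, 0.2, 3.2]
finger_gap: 0.002
t: 8.15
tcp_pos: [0.5739, 0.2545, 0.0711]
tool_rot: [0.138, 0.99, 0.0, 0.0]
force: [-1.1, 0.4, 6.5]
finger_gap: 0.002
t: 8.55
tcp_pos: [0.5739, 0.2545, 0.0698]
tool_rot: [0.138, 0.99, 0.0, 0.0]
force: [-1.0, -0.8, 6.8]
finger_gap: 0.0
```

S4 now lands at about 6.4 mm with a 7 N gate, so it is locked on. Moving to s3.

```bash
python3 -m crank '[[[0,0,-4],0],[[0,0,-8],0],[[-1.2,-3.2,-11],0],[[-2.8,-7.2,-12],0],[[-4.4,-11.4,-12],0],[[-6,-15.6,-12],0],[[-6,-15.6,-12],0],[[-6,-15.6,-12],0],[[-6,-15.6,-12],0]]'; python3 look.py w2.png
```

```text
t: 9.45
tcp_pos: [0.5881, 0.0887, 0.1884]
tool_rot: [0.138, 0.99, 0.0, -0.001]
force: [0.2, 0.2, -0.4]
finger_gap: 0.001
[0.5881 0.0887 0.1884] [ 1.382e-01  9.904e-01  2.000e-04 -6.000e-04] [ 0.21  0.22 -0.35]
[ 511   98   35   37 1001] [528.3 116.1] [0.572  0.2547 0.078 ] tool cm [ 6.09 15.52]
[301 180  34  33 896] [317.6 196.1] [0.5884 0.0874 0.078 ] tool cm [-0.06 -0.12]
[118 241  31  28 675] [132.7 254.3] [ 0.5944 -0.0737  0.078 ] tool cm [ -5.05 -15.45]
```

```bash
python3 -m crank '[[[-0.05,-0.1,4],0],[[-0.05,-0.1,7.5],0],[[-0.05,-0.1,9.5],0],[[-0.05,-0.1,10.4],0],[[-0.05,-0.1,10.8],0],[[-0.05,-0.1,10.8],0],[[-0.05,-0.1,10.8],0]]'; python3 -m crank '[[[0,0,0.2],0],[[0,0,0.4],0],[[0,0,0.4],0],[[0,0,0.4],0]]';python3 -m crank '[[[0,0,0.15],0],[[0,0,0.15],0],[[0,0,0.15],0]]';python3 -m crank '[[[0,0,0.15],0],[[0,0,0.15],0],[[0,0,0.15],0]]'
```

```text
t: 10.2
tcp_pos: [0.5898, 0.0872, 0.0819]
tool_rot: [0.138, 0.99, 0.0, 0.001]
force: [0.2, -0.2, 0.7]
finger_gap: -0.004
t: 10.6
tcp_pos: [0.5893, 0.0868, 0.0772]
tool_rot: [0.139, 0.99, 0.0, 0.001]
force: [1.0, 0.6, 0.9]
finger_gap: -0.003
t: 10.9
tcp_pos: [0.5894, 0.0868, 0.0758]
tool_rot: [0.138, 0.99, 0.0, 0.001]
force: [1.0, 0.4, 4.5]
finger_gap: 0.003
t: 11.2
tcp_pos: [0.5894, 0.0867, 0.0744]
tool_rot: [0.138, 0.99, 0.0, 0.001]
force: [-0.1, 0.1, 6.0]
finger_gap: 0.001
```

S3 is off too (it lands at 2 mm). Pushing it through.

```bash
python3 -m crank '[[[0,0,0.15],0],[[0,0,0.3],0],[[0,0,0.45],0],[[0,0,0.6],0],[[0,0,0.75],0],[[0,0,0.9],0],[[0,0,1.0],0],[[0,0,1.05],0],[[0,0,1.05],0],[[0,0,1.05],0]]'; python3 -m crank '[[[0,0,0.05],0],[[0,0,0.05],0],[[0,0,0.05],0]]'
```

```text
t: 12.2
tcp_pos: [0.5894, 0.0868, 0.0645]
tool_rot: [0.138, 0.99, 0.0, 0.001]
force: [-0.3, -0.6, 9.1]
finger_gap: 0.002
t: 12.5
tcp_pos: [0.5894, 0.0868, 0.0641]
tool_rot: [0.138, 0.99, 0.0, 0.001]
force: [-0.9, 0.0, 9.9]
finger_gap: 0.0
```

```bash
python3 -m crank '[[[0,0,0.08],0],[[0,0,0.08],0],[[0,0,0.08],0]]'; python3 -m crank '[[[0,0,-0.5],0],[[0,0,-1],0],[[0,0,-1.5],0],[[0,0,-2],0],[[0,0,-2],0],[[0,0,-2],0],[[0,0,-2],0]]'; python3 -m crank '[[[0,0,0.4],0],[[0,0,0.7],0],[[0,0,0.85],0],[[0,0,0.95],0],[[0,0,0.95],0],[[0,0,0.95],0]]'; python3 -m crank '[[[0,0,0.1],0],[[0,0,0.2],0],[[0,0,0.2],0],[[0,0,0.2],0]]'
```

```text
t: 12.8
tcp_pos: [0.5894, 0.0868, 0.0637]
tool_rot: [0.138, 0.99, 0.0, 0.001]
force: [-1.9, -0.8, 13.5]
finger_gap: 0.002
t: 13.5
tcp_pos: [0.5883, 0.0868, 0.0815]
tool_rot: [0.138, 0.99, -0.0, -0.001]
force: [0.5, 0.4, 0.2]
finger_gap: -0.002
t: 14.1
tcp_pos: [0.5889, 0.0868, 0.0725]
tool_rot: [0.138, 0.99, 0.0, -0.0]
force: [-0.5, 0.2, 2.0]
finger_gap: 0.0
t: 14.5
tcp_pos: [0.5889, 0.0868, 0.0712]
tool_rot: [0.138, 0.99, -0.0, 0.0]
force: [-1.4, -0.4, 6.3]
finger_gap: 0.002
```

S3 is locked on (free at 5.5 mm, plunger felt at about 6.5 mm). On to s2.

```bash
python3 -m crank '[[[0,0,-4],0],[[0,0,-8],0],[[-1,-3.2,-11],0],[[-2.2,-7.2,-12],0],[[-3.5,-11.2,-12],0],[[-4.9,-15.3,-12],0],[[-4.9,-15.3,-12],0],[[-4.9,-15.3,-12],0],[[-4.9,-15.3,-12],0]]'; python3 look.py w3.png
```

```text
t: 15.4
tcp_pos: [0.5934, -0.0728, 0.19]
tool_rot: [0.138, 0.99, 0.0, -0.001]
force: [0.1, 0.5, 0.0]
finger_gap: -0.003
[ 0.5934 -0.0728  0.19  ] [ 1.383e-01  9.904e-01  4.000e-04 -8.000e-04] [0.09 0.52 0.02]
[ 19  74  34  36 935] [35.4 91.4] [ 0.4585 -0.2539  0.078 ] tool cm [  8.01 -21.12]
[504 115  35  36 960] [521.1 132.7] [0.5885 0.0873 0.078 ] tool cm [ 4.86 15.27]
[302 181  34  32 884] [318.5 196.5] [ 0.5945 -0.0735  0.078 ] tool cm [-0.13 -0.04]
```

```bash
python3 -m crank '[[[-0.1,0,4],0],[[-0.1,0,7.5],0],[[-0.1,0,9.6],0],[[-0.1,0,10.5],0],[[-0.1,0,10.9],0],[[-0.1,0,10.9],0],[[-0.1,0,10.9],0]]'; python3 -m crank '[[[0,0,0.2],0],[[0,0,0.4],0],[[0,0,0.4],0],[[0,0,0.4],0]]';python3 -m crank '[[[0,0,0.15],0],[[0,0,0.15],0],[[0,0,0.15],0]]';python3 -m crank '[[[0,0,0.15],0],[[0,0,0.15],0],[[0,0,0.15],0]]'
```

```text
t: 16.15
tcp_pos: [0.596, -0.074, 0.0827]
tool_rot: [0.138, 0.99, -0.0, 0.001]
force: [0.1, 0.7, 0.3]
finger_gap: 0.001
t: 16.55
tcp_pos: [0.5953, -0.0742, 0.0779]
tool_rot: [0.139, 0.99, -0.0, 0.0]
force: [-0.0, 0.4, 1.1]
finger_gap: -0.002
t: 16.85
tcp_pos: [0.5952, -0.0742, 0.0761]
tool_rot: [0.138, 0.99, -0.0, 0.0]
force: [0.5, -0.8, 0.8]
finger_gap: -0.002
t: 17.15
tcp_pos: [0.5951, -0.0741, 0.0745]
tool_rot: [0.138, 0.99, -0.0, 0.0]
force: [0.2, 0.3, 1.5]
finger_gap: 0.002
```

Nothing felt down to 3.5 mm, so s2 looks on. I'll go to about 7 mm (still harmless) to feel the locked plunger.

```bash
python3 -m crank '[[[0,0,0.1],0],[[0,0,0.2],0],[[0,0,0.2],0],[[0,0,0.2],0]]'; python3 -m crank '[[[0,0,0.1],0],[[0,0,0.15],0],[[0,0,0.15],0],[[0,0,0.15],0]]'
```

```text
t: 17.55
tcp_pos: [0.595, -0.0741, 0.0725]
tool_rot: [0.138, 0.99, -0.0, 0.0]
force: [0.2, 0.1, 0.9]
finger_gap: 0.001
t: 17.95
tcp_pos: [0.595, -0.074, 0.0714]
tool_rot: [0.138, 0.99, -0.0, 0.0]
force: [-0.3, 0.2, 4.8]
finger_gap: 0.001
```

S2 is on, and I leave it alone. On to s1.

```bash
python3 -m crank '[[[0,0,-4],0],[[0,0,-8],0],[[1.2,-3,-11],0],[[2.6,-6.8,-12],0],[[4.2,-10.8,-12],0],[[5.7,-14.8,-12],0],[[7.2,-18.6,-12],0],[[8.2,-21.1,-12],0],[[8.2,-21.1,-12],0],[[8.2,-21.1,-12],0]]'; python3 look.py w4.png
```

```text
t: 18.95
tcp_pos: [0.4577, -0.2543, 0.1905]
tool_rot: [0.139, 0.99, 0.001, -0.0]
force: [0.7, -0.0, 0.7]
finger_gap: 0.003
[ 0.4577 -0.2543  0.1905] [ 1.394e-01  9.902e-01  7.000e-04 -5.000e-04] [ 0.73 -0.02  0.72]
[303 180  34  32 882] [319.5 195.5] [ 0.4585 -0.254   0.078 ] tool cm [-0.07  0.05]
[547 272  30  27 621] [561.5 284.9] [ 0.5943 -0.0739  0.078 ] tool cm [-8.15 21.11]
[614 379  26  21 456] [627.8 390.2] [ 0.7375 -0.0135  0.078 ] tool cm [-20.24  30.87]
```

```bash
python3 -m crank '[[[-0.1,0,4],0],[[-0.1,0,7.5],0],[[-0.1,0,9.6],0],[[-0.1,0,10.5],0],[[-0.1,0,10.9],0],[[-0.1,0,10.9],0],[[-0.1,0,10.9],0]]'; python3 -m crank '[[[0,0,0.2],0],[[0,0,0.4],0],[[0,0,0.4],0],[[0,0,0.4],0]]';python3 -m crank '[[[0,0,0.15],0],[[0,0,0.15],0],[[0,0,0.15],0]]';python3 -m crank '[[[0,0,0.15],0],[[0,0,0.15],0],[[0,0,0.15],0]]'
```

```text
t: 19.7
tcp_pos: [0.4601, -0.255, 0.083]
tool_rot: [0.138, 0.99, -0.001, 0.001]
force: [0.1, 0.5, 0.2]
finger_gap: 0.003
t: 20.1
tcp_pos: [0.4592, -0.2548, 0.0782]
tool_rot: [0.139, 0.99, -0.0, 0.0]
force: [0.1, 0.2, 0.4]
finger_gap: -0.0
t: 20.4
tcp_pos: [0.4593, -0.2549, 0.0765]
tool_rot: [0.138, 0.99, -0.0, 0.0]
force: [0.4, -0.7, -0.1]
finger_gap: 0.003
t: 20.7
tcp_pos: [0.4593, -0.2548, 0.075]
tool_rot: [0.138, 0.99, -0.0, 0.0]
force: [0.8, -0.9, 1.7]
finger_gap: 0.001
```

```bash
python3 -m crank '[[[0,0,0.1],0],[[0,0,0.2],0],[[0,0,0.2],0],[[0,0,0.2],0]]'; python3 -m crank '[[[0,0,0.1],0],[[0,0,0.2],0],[[0,0,0.2],0],[[0,0,0.2],0]]'
```

```text
t: 21.1
tcp_pos: [0.4593, -0.2548, 0.073]
tool_rot: [0.138, 0.99, -0.0, 0.0]
force: [0.3, -0.5, 1.1]
finger_gap: -0.002
t: 21.5
tcp_pos: [0.4593, -0.2548, 0.0713]
tool_rot: [0.138, 0.99, -0.0, 0.0]
force: [-1.4, -0.2, 5.2]
finger_gap: 0.002
```

S1 is on as well. I'll lift clear and check the scene.

```bash
python3 -m crank '[[[0,0,-3],0],[[0,0,-7],0],[[0,0,-11],0],[[0,0,-14],0],[[0,0,-14],0],[[0,0,-14],0]]'; python3 - <<'E'
from h import *
a=cv2.imread('pics/b.png'); im,p=shot('side','b2.png')
cv2.imwrite('pics/diff.png',np.hstack([im[:,:,::-1],cv2.absdiff(a,im[:,:,::-1].copy())])[:,:, :][::1, ::2].copy())
E
```

```text
t: 22.1
tcp_pos: [0.4591, -0.2544, 0.2111]
tool_rot: [0.138, 0.99, -0.0, 0.0]
force: [0.6, -0.4, -1.4]
finger_gap: -0.001
```

View pics/diff.png

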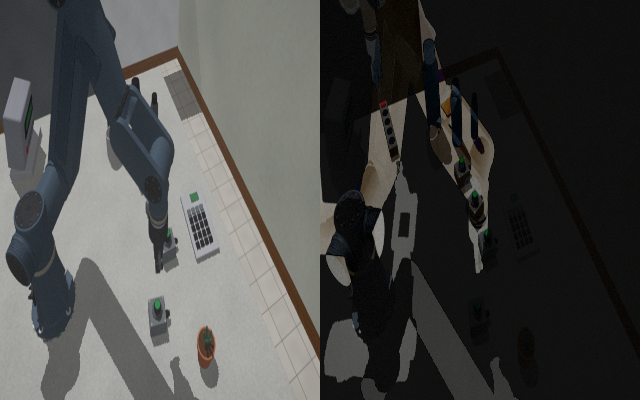

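The side view (squeezed to half width) shows the calculator (200,225) and plant (206,345) unmoved. The arm hides the flask and mug, so I'll compare those in the scene view numerically.

```bash
python3 - <<'E'
from h import *
a=cv2.imread('pics/a.png')
im,p=shot('scene','a2.png'); b=im[:,:,::-1]
for n,(x0,y0,x1,y1) in dict(flask=(430,130,470,215),mug=(402,148,438,188),plant=(120,205,165,260),calc=(238,248,352,302)).items():
    g=lambda i:cv2.cvtColor(np.ascontiguousarray(i[y0:y1,x0:x1]),cv2.COLOR_BGR2GRAY).astype(np.float32)
    print(n,cv2.phaseCorrelate(g(a),g(b)),np.abs(g(a)-g(b)).mean())
print(manip.sense()['force'].round(1)); manip.sign_off()
E
```

```text
flask ((0.020625136010384182, 0.028935563947442233), 1.0122593874401515) 3.3485293
mug ((0.05520937350762978, 0.20393008069440555), 0.9455999318096373) 6.0583334
plant ((0.6087013883000267, 0.32773549546856984), 0.5807649559444852) 26.588686
calc ((-0.11562607735951502, -0.07428389579703065), 0.972673119733363) 6.5284276
[ 0.2  0.4 -0.5]
the job is handed in; nothing more can be done
```

By touch, all four switches are locked on, and the job was handed in at about 22 s; no verdict was reported.

| Switch | Position (x, y) in m | Found | Action | Last check |
|---|---|---|---|---|
| s4 | 0.573, 0.255 | off | pushed once to the end, about 13 N | locked on: plunger felt at about 6.5 mm |
| s3 | 0.588, 0.087 | off | pushed once to the end, about 13.5 N | locked on: plunger felt at about 6.5 mm |
| s2 | 0.594, -0.074 | on | touched only, about 7 mm deep | plunger felt at about 6.5 mm |
| s1 | 0.459, -0.254 | on | touched only, about 7 mm deep | plunger felt at about 6.5 mm |

The light touches went past the suggested 3 to 4 N stop, reading up to 6.8 N. They stayed under the 10.5 mm depth that changes a switch. The highest force I read in the whole job was 13.5 N, against the 20 N limit.

- **Loose items:** in the before-and-after scene pictures the flask, mug and calculator shifted by 0.2 pixel or less.
- **Plant:** its comparison was weak (0.7 pixel shift, low correlation), probably because the arm's shadow or the arm itself is in that part of the picture. The side view showed it unmoved, and the tool never went near it.
- **Arm:** it was lifted clear at the end and touching nothing.

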